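# Make up two microscope kits

## Task

Make up two kits from the stock standing along the front of the desk: the spare objective, the dropper bottle of oil and one coverslip box go in the tray with three bays, and the filter cube and the other coverslip box go in the tray with two bays. Put one thing in each bay, any bay of its tray, standing upright on the bay floor. Leave the two objective jars and the USB stick where they are.

Things in the scene. Friction and masses are not known exactly. Their poses are not given: they have to be found in the camera images.
- tray_three: low open grey plastic kit tray, fixed to the desk, three equal bays side by side. Origin: centre of its underside, on the desk; z up, x across the tray, y along its row of bays. 202 mm long (y, plus a 9 mm thumb tab at each end), 108 mm wide (x), 18 mm high; floor 3 mm thick, walls and dividers 4 mm thick. Each bay is 100 mm (x) by 62 mm (y) inside; bay centres at x = 0, y = -66, 0 and +66 mm.
- tray_two: low open grey plastic kit tray, fixed to the desk, two equal bays side by side. Origin: centre of its underside, on the desk; z up, x across the tray, y along its row of bays. 136 mm long (y, plus a 9 mm thumb tab at each end), 108 mm wide (x), 18 mm high; floor 3 mm thick, walls and dividers 4 mm thick. Each bay is 100 mm (x) by 62 mm (y) inside; bay centres at x = 0, y = -33 and +33 mm.
- objective_center (a point): spare microscope objective, a stubby whitish round barrel with a blue ring and a tapering top, 26 mm across, 46 mm high, about 120 g. Straight-sided in its lower half: grip it at or below the middle. Point: its centre, 23 mm above its underside. Stands upright on the desk at the start, in the loose row of stock in front of the trays; z axis up.
- oil_bottle_center (a point): brown dropper bottle with a black cap, 29 mm across its round body (up to 50 mm high), cap 19 mm across, 75 mm high in all, about 45 g; grip the body (a second one like it, fixed behind the keyboard by the monitor, is not part of the stock). Point: its centre, 37.5 mm above its underside. Stands upright on the desk at the start, in the loose row of stock in front of the trays; z axis up.
- filter_cube_center (a point): black fluorescence filter cube with a round port on top, 30 mm (x) by 34 mm (y), 28 mm high (31 with the port), about 60 g. Point: its centre, 15.5 mm above its underside; x and y square to its sides. Stands upright on the desk at the start, in the loose row of stock in front of the trays; z axis up.
- coverslip_box_1_center (a point): small square coverslip box, a pale blue cube with a paler lid, 32 x 32 mm and 25 mm high, about 35 g. Point: its centre, 12.5 mm above its underside; x and y square to its sides. One of two alike, either may go in either kit. Stands upright on the desk at the start, in the loose row of stock in front of the trays; z axis up.
- coverslip_box_2_center (a point): small square coverslip box, a pale blue cube with a paler lid, 32 x 32 mm and 25 mm high, about 35 g. Point: its centre, 12.5 mm above its underside; x and y square to its sides. One of two alike, either may go in either kit. Stands upright on the desk at the start, in the loose row of stock in front of the trays; z axis up.
- objective_jar_a_center (a point): bystander: objective jar, white body and black screw cap, 42 mm across, 58 mm high, loose. Point: its centre, 29 mm above its underside. Stands in the row of stock; leave it there.
- objective_jar_b_center (a point): bystander: objective jar, black body and red screw cap, 36 mm across, 50 mm high, loose. Point: its centre, 25 mm above its underside. Stands in the row of stock; leave it there.
- usb_stick_center (a point): bystander: USB stick, blue with a bare metal plug, 18 x 54 mm, 8 mm thick, lying flat and loose; its length is along y. Point: its middle, 4 mm above its underside. Lies in the row of stock; leave it there.

How it is judged (in metres and radians):
At the end, for the whole second after the job is handed in: Objective, oil bottle and a coverslip box in the three-bay tray, filter cube and the other coverslip box in the two-bay tray, one to a bay (centre within 44 x 24 mm of mid-bay), on its floor within 4 mm, upright within 0.12 rad; jars and USB stick within 30 mm of their start (((x of objective_center in the frame of tray_three between -0.044 and 0.044 m and y of objective_center in the frame of tray_three between -0.09 and -0.042 m and z of objective_center in the frame of tray_three between 0.022 and 0.03 m and angle between objective_center's own z axis and vertical below 0.12 rad) or (x of oil_bottle_center in the frame of tray_three between -0.044 and 0.044 m and y of oil_bottle_center in the frame of tray_three between -0.09 and -0.042 m and z of oil_bottle_center in the frame of tray_three between 0.0365 and 0.0445 m and angle between oil_bottle_center's own z axis and vertical below 0.12 rad) or (x of coverslip_box_1_center in the frame of tray_three between -0.044 and 0.044 m and y of coverslip_box_1_center in the frame of tray_three between -0.09 and -0.042 m and z of coverslip_box_1_center in the frame of tray_three between 0.0115 and 0.0195 m and angle between coverslip_box_1_center's own z axis and vertical below 0.12 rad) or (x of coverslip_box_2_center in the frame of tray_three between -0.044 and 0.044 m and y of coverslip_box_2_center in the frame of tray_three between -0.09 and -0.042 m and z of coverslip_box_2_center in the frame of tray_three between 0.0115 and 0.0195 m and angle between coverslip_box_2_center's own z axis and vertical below 0.12 rad)) and ((x of objective_center in the frame of tray_three between -0.044 and 0.044 m and y of objective_center in the frame of tray_three between -0.024 and 0.024 m and z of objective_center in the frame of tray_three between 0.022 and 0.03 m and angle between objective_center's own z axis and vertical below 0.12 rad) or (x of oil_bottle_center in the frame of tray_three between -0.044 and 0.044 m and y of oil_bottle_center in the frame of tray_three between -0.024 and 0.024 m and z of oil_bottle_center in the frame of tray_three between 0.0365 and 0.0445 m and angle between oil_bottle_center's own z axis and vertical below 0.12 rad) or (x of coverslip_box_1_center in the frame of tray_three between -0.044 and 0.044 m and y of coverslip_box_1_center in the frame of tray_three between -0.024 and 0.024 m and z of coverslip_box_1_center in the frame of tray_three between 0.0115 and 0.0195 m and angle between coverslip_box_1_center's own z axis and vertical below 0.12 rad) or (x of coverslip_box_2_center in the frame of tray_three between -0.044 and 0.044 m and y of coverslip_box_2_center in the frame of tray_three between -0.024 and 0.024 m and z of coverslip_box_2_center in the frame of tray_three between 0.0115 and 0.0195 m and angle between coverslip_box_2_center's own z axis and vertical below 0.12 rad)) and ((x of objective_center in the frame of tray_three between -0.044 and 0.044 m and y of objective_center in the frame of tray_three between 0.042 and 0.09 m and z of objective_center in the frame of tray_three between 0.022 and 0.03 m and angle between objective_center's own z axis and vertical below 0.12 rad) or (x of oil_bottle_center in the frame of tray_three between -0.044 and 0.044 m and y of oil_bottle_center in the frame of tray_three between 0.042 and 0.09 m and z of oil_bottle_center in the frame of tray_three between 0.0365 and 0.0445 m and angle between oil_bottle_center's own z axis and vertical below 0.12 rad) or (x of coverslip_box_1_center in the frame of tray_three between -0.044 and 0.044 m and y of coverslip_box_1_center in the frame of tray_three between 0.042 and 0.09 m and z of coverslip_box_1_center in the frame of tray_three between 0.0115 and 0.0195 m and angle between coverslip_box_1_center's own z axis and vertical below 0.12 rad) or (x of coverslip_box_2_center in the frame of tray_three between -0.044 and 0.044 m and y of coverslip_box_2_center in the frame of tray_three between 0.042 and 0.09 m and z of coverslip_box_2_center in the frame of tray_three between 0.0115 and 0.0195 m and angle between coverslip_box_2_center's own z axis and vertical below 0.12 rad)) and ((x of filter_cube_center in the frame of tray_two between -0.044 and 0.044 m and y of filter_cube_center in the frame of tray_two between -0.057 and -0.009 m and z of filter_cube_center in the frame of tray_two between 0.0145 and 0.0225 m and angle between filter_cube_center's own z axis and vertical below 0.12 rad) or (x of coverslip_box_1_center in the frame of tray_two between -0.044 and 0.044 m and y of coverslip_box_1_center in the frame of tray_two between -0.057 and -0.009 m and z of coverslip_box_1_center in the frame of tray_two between 0.0115 and 0.0195 m and angle between coverslip_box_1_center's own z axis and vertical below 0.12 rad) or (x of coverslip_box_2_center in the frame of tray_two between -0.044 and 0.044 m and y of coverslip_box_2_center in the frame of tray_two between -0.057 and -0.009 m and z of coverslip_box_2_center in the frame of tray_two between 0.0115 and 0.0195 m and angle between coverslip_box_2_center's own z axis and vertical below 0.12 rad)) and ((x of filter_cube_center in the frame of tray_two between -0.044 and 0.044 m and y of filter_cube_center in the frame of tray_two between 0.009 and 0.057 m and z of filter_cube_center in the frame of tray_two between 0.0145 and 0.0225 m and angle between filter_cube_center's own z axis and vertical below 0.12 rad) or (x of coverslip_box_1_center in the frame of tray_two between -0.044 and 0.044 m and y of coverslip_box_1_center in the frame of tray_two between 0.009 and 0.057 m and z of coverslip_box_1_center in the frame of tray_two between 0.0115 and 0.0195 m and angle between coverslip_box_1_center's own z axis and vertical below 0.12 rad) or (x of coverslip_box_2_center in the frame of tray_two between -0.044 and 0.044 m and y of coverslip_box_2_center in the frame of tray_two between 0.009 and 0.057 m and z of coverslip_box_2_center in the frame of tray_two between 0.0115 and 0.0195 m and angle between coverslip_box_2_center's own z axis and vertical below 0.12 rad)) and distance of each of objective_jar_a_center, objective_jar_b_center, usb_stick_center from where it was at the start of the episode below 0.03 m); the robot touches nothing.
It fails at once if a jar or the USB stick is pushed more than 30 mm from its place (distance of any of objective_jar_a_center, objective_jar_b_center, usb_stick_center from where it was at the start of the episode above 0.03 m).
It also fails if it takes over 118 s, if anything falls off the work surface, if the arm or the gripper's body presses on something with over 40 N, if the wrist force passes 120 N, or if a joint passes its speed limit or range.

## Robot

A 6-joint arm with a two-finger parallel gripper is mounted at the origin on a cart in front of the work surface, level with it; the furniture and walls round the work are solid. World frame = base frame: x ahead of the robot, y to its left, z up, the work surface at z = 0. Lengths are in mm, angles in rad, forces in N, time in s.
With the tool pointing down it reaches from about 300 to 775 mm from the base axis. Payload 14.6 kg.
Tool frame: the origin (TCP) lies at the very end of the fingers, on their centre line; the grasp point (between the pads) lies 19 mm behind it; z points along the fingers, y is the line along which they close (so a half turn about z gives the same grasp; the last joint's range is limited). The gripper opens to 94 mm and grips with 3 to 60 N. Pads are 16 mm wide; open, the fingers measure 119 mm over their backs; the gripper's body (75 mm by 177 mm) begins 78 mm behind the grasp point.
Start: joints at [-1.187, 0.3, 1.521, -0, 1.321, -0.067], TCP at [239.619, -495.047, 205.446] pointing down, gripper open.
Joint ranges: [-3.03, 3.03], [-0.79, 2.21], [0.23, 2.52], [-1.04, 4.18], [0, 3.07], [-2.55, 2.55]. Speed limits (rad/s): [2.22, 2.22, 2.57, 3.14, 3.14, 3.14].

## Interface

Orientations are given as [roll, pitch, yaw] about the fixed x, y, z axes, in that order (R = Rz(yaw) Ry(pitch) Rx(roll)).
In Python, from cell import manip gives the robot as it stands.
- The arm moves only by the tool servo_tool, never from a script. Its argument "motion" is a list that holds one entry, the list of rows, each a list of 7 numbers: the shift along the world's x, y, z as a fraction of full scale, then the turn, a rotation vector about the world's x, y, z as a fraction of full scale, then the closure, from 0 (fully open) to 1 (shut). In form: [[[x, y, z, rx, ry, rz, gripper], ...]]. A call has 1 to 10 rows; each row is the pose to reach, as a shift and turn from the pose commanded when the call began, turning the shorter way round; what a row does not reach only later rows make up. Full scale, the value 1, is 0.5 m for a shift and pi rad for a turn. A row lasts 1/10 s, in which the tool goes at most 50 mm and 8.59 degrees, less where a joint would pass 70% of its speed; a pose out of reach is approached as far as the arm can. A call with a number of a shift or a turn outside -1 to 1 is refused whole. A call with a gripper value outside its range is refused whole. The fingers move at their own pace and stop on an object; "newtons" is the grip in N (left out, the last holds). Time passes only in rows, so rows that repeat a pose let the fingers close. It gives the time, the measured TCP pose, the force, the opening and the grip force at its end, in the units of the state.
- manip.read_state(): the state, without advancing time (a new reading comes with each control period).
- manip.camera(name): name is "scene" or "top"; returns a dict with "frame" (480x640x3 uint8, red, green, blue), "range_z" (480x640 float32, mm along the optical axis (not along the pixel's ray), 0 where there is no reading), "vfov" (degrees; the focal length in pixels is half the picture's height over the tangent of half this angle, whatever the lens; pixels are square), "cx", "cy" (the principal point, pixels), "cam_to_world" (4x4, takes a point from camera to world coordinates). Camera axes: x right, y down, z forward; pixel columns grow to the right and rows downward; lengths in mm; the calibration is good to about 2 mm. A picture is of the moment at which its call begins.
- manip.sign_off(): hands the job in; it is judged then, once.
The state is a dict: "clock": time; "joints": joint angles; "qd": joint speeds; "effort": joint torques, N m; "eef_pos": TCP position; "eef_rot": TCP orientation; "wrist_force": force on the tool from outside, world axes, zero at the start; "moment": the same for the moment, N m; "finger_gap": finger opening in mm; "finger_force": force on a finger pad.
Only numpy, scipy, OpenCV 4.12 (cv2) and the standard library are available. Lean on these libraries where they do the work, as an engineer would, in place of code of your own. Each camera call takes 0.05 s, during which the arm holds its last target. There are 200 camera calls.

## Working session

There is one attempt and no reset: what is moved stays moved. The work goes in short steps, Python scripts to look and compute and a tool call to move; the robot and the scene stay as the last step left them, time stands still between calls to the robot, and variables do not carry over. Pictures are saved under pics/ and viewed, at most 14 in all, crops included, and the job is handed in when it is done.

Besides the shell and the picture viewer there is one more tool, called after "Request:" as a command line: name --argument value ..., lists and objects as JSON in quotes. servo_tool: Moves the arm, as the interface text tells. Its arguments: {"type":"object","properties":{"motion":{"type":"array"},"newtons":{"type":"number"}},"required":["motion"]}

```bash
mkdir -p pics
cat > h.py <<'E'
import numpy as np,cv2
from cell import manip
def cam(n,save=None):
    c=manip.camera(n)
    if save: cv2.imwrite('pics/'+save,cv2.cvtColor(c['frame'],cv2.COLOR_RGB2BGR))
    np.savez('last_%s.npz'%n,**{k:c[k] for k in c})
    return c
def cloud(c):
    f=240/np.tan(np.radians(c['vfov'])/2)
    v,u=np.mgrid[:480,:640]; z=c['range_z'].astype(float)
    P=np.stack([(u-c['cx'])/f*z,(v-c['cy'])/f*z,z],-1)
    T=np.array(c['cam_to_world']); W=P@T[:3,:3].T+T[:3,3]; W[z==0]=np.nan
    return W
E
python3 - <<'E'
from h import *
for n in('scene','top'):
    c=cam(n,n+'0.png'); print(n,c['vfov'],np.round(c['cam_to_world'],2).tolist())
print(manip.read_state())
E
```

```text
scene 46.09995148155314 [[-0.87, -0.39, 0.31, 133.0], [-0.5, 0.68, -0.54, 642.25], [-0.0, -0.62, -0.78, 992.96], [0.0, 0.0, 0.0, 1.0]]
top 43.29913709383021 [[-0.02, -1.0, 0.04, 427.2], [-1.0, 0.02, 0.0, 7.08], [-0.0, -0.04, -1.0, 1357.97], [0.0, 0.0, 0.0, 1.0]]
{'clock': 0.1, 'joints': array([-1.18662418e+00,  3.00394075e-01,  1.52149366e+00, -2.32857556e-05,
        1.32069936e+00, -6.66078110e-02]), 'qd': array([-8.74569850e-05, -4.25504972e-04, -4.01025956e-05, -7.66112847e-05,
       -1.38277514e-03,  1.67868577e-03]), 'effort': array([ 1.78939597e-03, -5.32644510e+01, -3.53283763e+01,  7.09600816e-02,
        2.34990427e-02, -2.72290589e-05]), 'eef_pos': array([ 239.52056195, -494.85555278,  204.96555976]), 'eef_rot': array([-3.14059891e+00, -4.36834218e-05,  4.50785708e-01]), 'wrist_force': array([-0.45490255, -0.02272031, -0.4544634 ]), 'moment': array([-0.02467386, -0.01721219, -0.02628138]), 'finger_force': 0.0, 'finger_gap': 94.04268684373355}
```

View pics/top0.png

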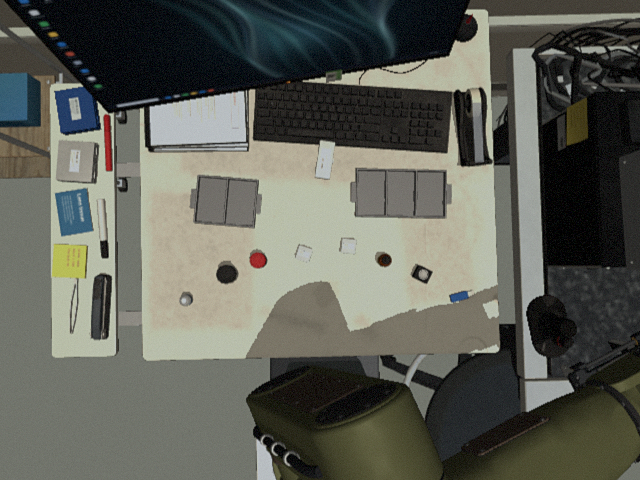

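View pics/scene0.png

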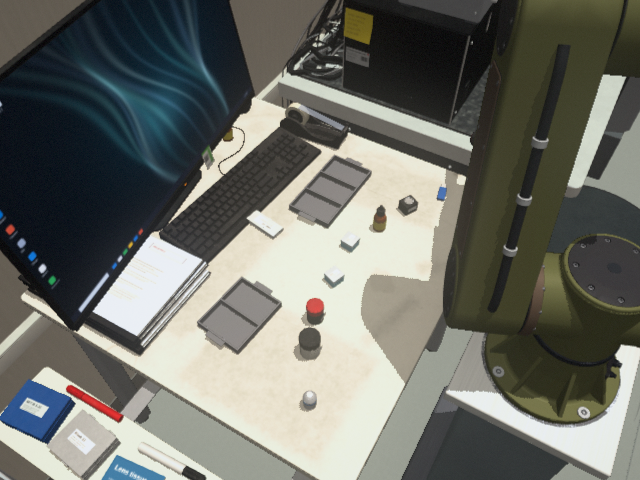

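The top view shows the objective at (186,299), white jar (227,273), red jar (258,260), boxes at (304,253) and (348,245), oil (384,260), cube (422,273) and USB (459,297). Tray_two is at (226,202) and tray_three at (400,193).

```bash
cat > m.py <<'E'
from h import *
c=np.load('last_top.npz'); W=cloud(c); f=c['frame']
cv2.imwrite('pics/crop1.png',cv2.cvtColor(cv2.resize(f[155:315,165:485],(800,400),interpolation=cv2.INTER_CUBIC),cv2.COLOR_RGB2BGR))
roi=np.zeros((480,640),np.uint8); roi[160:312,165:485]=1
m=((W[...,2]>5)&(W[...,2]<120)).astype(np.uint8)*roi
n,l,s,ce=cv2.connectedComponentsWithStats(m,connectivity=4)
for i in range(1,n):
    if s[i,4]<12: continue
    p=W[l==i]; top=p[p[:,2]>np.percentile(p[:,2],90)-6]
    r=cv2.minAreaRect(p[:,:2].astype(np.float32))
    print(np.round(ce[i]),s[i,4],'z',np.round(np.percentile(p[:,2],[5,50,98]),1),'topmean',np.round(top[:,:2].mean(0),1),'rect',np.round(r[0],1),np.round(r[1],1),round(r[2],1))
d=W[320:321,200:240,2]; print('desk',np.nanmedian(d))
E
python3 m.py
```

```text
[323. 169.] 295 z [ 7.1 11.9 17.2] topmean [638.8  -7.2] rect [640.3  -7.1] [39.4 44.8] 80.8
[472. 163.] 161 z [13.6 42.5 53.6] topmean [ 639.6 -336. ] rect [ 642.  -338.6] [48.8 20.1] 87.6
[403. 193.] 1166 z [ 5.9 15.7 22.8] topmean [ 580.5 -176.5] rect [ 580.6 -180. ] [228.8 114.8] 88.5
[225. 200.] 870 z [ 5.7 15.9 22.2] topmean [571.3 212.4] rect [571.  212.5] [158.6 111.1] 84.8
[348. 246.] 204 z [19.1 24.1 29.2] topmean [464.9 -58.1] rect [466.3 -57.7] [31.1 34.1] 85.8
[303. 254.] 205 z [19.5 24.1 29. ] topmean [449.7  41.2] rect [450.5  40.8] [31.6 32.4] 69.5
[258. 260.] 226 z [22.8 49.1 54.7] topmean [437.6 140.8] rect [437.1 141.1] [33.9 36.4] 43.2
[384. 260.] 156 z [20.2 43.9 74.5] topmean [ 432.4 -135.9] rect [ 432.  -136.9] [29.2 29.8] 31.3
[227. 274.] 339 z [15.4 56.4 62.4] topmean [408.5 209.4] rect [407.2 210. ] [40.4 44.8] 68.6
[422. 274.] 243 z [14.2 27.3 33.2] topmean [ 398.8 -220.4] rect [ 398.5 -219.8] [35.5 30.4] 62.3
[460. 296.] 136 z [ 5.6  8.  13.4] topmean [ 347.7 -304.9] rect [ 348.2 -307.8] [17.7 52. ] 13.4
[186. 300.] 131 z [12.1 38.6 48.5] topmean [354.8 302. ] rect [353.7 303.2] [27.4 24.3] 89.4
desk 0.19275791325935643
```

View pics/crop1.png

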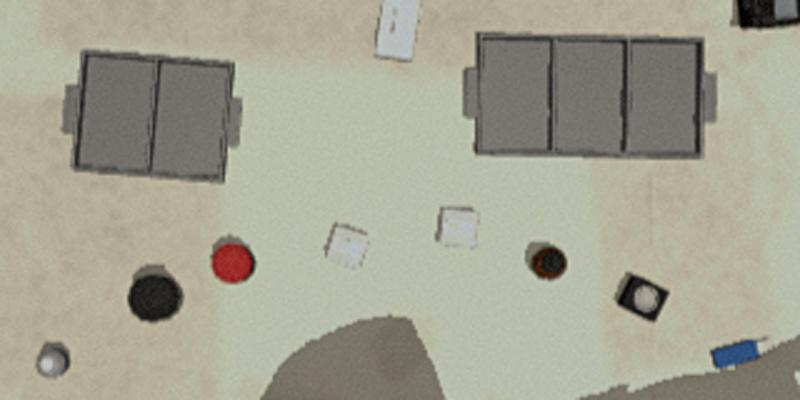

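Request:
servo_tool --motion '[[[0.318,0.55,-0.11,0,0,0.203,0],[0.318,0.55,-0.11,0,0,0.203,0],[0.318,0.55,-0.11,0,0,0.203,0],[0.318,0.55,-0.11,0,0,0.203,0],[0.318,0.55,-0.11,0,0,0.203,0],[0.318,0.55,-0.11,0,0,0.203,0],[0.318,0.55,-0.11,0,0,0.203,0],[0.318,0.55,-0.11,0,0,0.203,0],[0.318,0.55,-0.25,0,0,0.203,0],[0.318,0.55,-0.25,0,0,0.203,0]]]' --newtons 15

```text
clock: 1.1
eef_pos: [397.3, -220.0, 77.8]
eef_rot: [-3.139, -0.0, 1.089]
wrist_force: [0.1, -0.3, 0.1]
finger_gap: 94.0
finger_force: 0.0
```

Run:
```python
from h import *
c=cam('scene')
f=c['frame'][140:320,260:500]
cv2.imwrite('pics/s1.png',cv2.cvtColor(cv2.resize(f,(720,540)),cv2.COLOR_RGB2BGR))
W=cloud(np.load('last_top.npz'))
for p in[(401,193),(226,201),(226,202)]: print(p,np.round(W[p[1],p[0]],1))
```

```text
(401, 193) [ 582.6 -181.1   -2. ]
(226, 201) [571.1 210.8  20.1]
(226, 202) [569.7 212.   12.5]
```

View pics/s1.png

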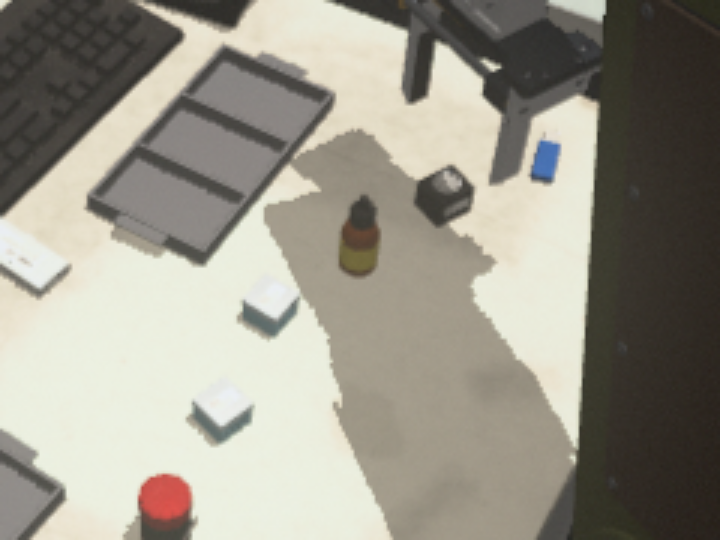

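The fingers straddle the cube (image about (445,195)), so I'm going down now.

Request:
servo_tool --motion '[[[0,0,-0.08,0,0,0,0],[0,0,-0.154,0,0,0,0],[0,0,-0.154,0,0,0,0],[0,0,-0.154,0,0,0,0.7],[0,0,-0.154,0,0,0,0.8],[0,0,-0.154,0,0,0,0.9],[0,0,-0.154,0,0,0,0.9],[0,0,-0.154,0,0,0,0.9],[0,0,-0.154,0,0,0,0.9],[0,0,-0.154,0,0,0,0.9]]]' --newtons 15

```text
clock: 2.15
eef_pos: [398.6, -220.0, 3.5]
eef_rot: [3.142, -0.0, 1.089]
wrist_force: [-0.2, 0.1, 0.3]
finger_gap: 41.0
finger_force: 0.0
```

Request:
servo_tool --motion '[[[0,0,0,0,0,0,0.9],[0,0,0,0,0,0,0.9],[0,0,0,0,0,0,0.9],[0,0,0,0,0,0,0.9],[0,0,0.05,0,0,0,0.9],[0,0,0.1,0,0,0,0.9],[0,0,0.2,0,0,0,0.9],[0,0,0.3,0,0,0,0.9],[0,0,0.3,0,0,0,0.9],[0,0,0.3,0,0,0,0.9]]]' --newtons 20

```text
clock: 3.15
eef_pos: [398.8, -220.1, 153.8]
eef_rot: [3.14, 0.0, 1.089]
wrist_force: [-0.7, -0.4, -1.5]
finger_gap: 29.8
finger_force: 20.0
```

Request:
servo_tool --motion '[[[0.02,0.05,0,0,0,0.01,0.9],[0.05,0.13,0,0,0,0.02,0.9],[0.09,0.22,0,0,0,0.04,0.9],[0.12,0.31,0,0,0,0.05,0.9],[0.15,0.4,0,0,0,0.06,0.9],[0.18,0.49,0,0,0,0.07,0.9],[0.22,0.58,0,0,0,0.08,0.9],[0.25,0.67,0,0,0,0.1,0.9],[0.28,0.76,0,0,0,0.11,0.9],[0.32,0.84,0,0,0,0.12,0.9]]]'

```text
clock: 4.15
eef_pos: [557.9, 202.1, 151.1]
eef_rot: [-3.138, 0.001, 1.468]
wrist_force: [1.3, -0.6, -0.1]
finger_gap: 29.6
finger_force: 20.0
```

Request:
servo_tool --motion '[[[0.02,0.06,0,0,0,0.007,0.9],[0.03,0.09,0,0,0,0.007,0.9],[0.03,0.09,-0.05,0,0,0.007,0.9],[0.03,0.09,-0.13,0,0,0.007,0.9],[0.03,0.09,-0.2,0,0,0.007,0.9],[0.03,0.09,-0.24,0,0,0.007,0.9],[0.03,0.09,-0.24,0,0,0.007,0.9],[0.03,0.09,-0.24,0,0,0.007,0.9]]]'

```text
clock: 4.95
eef_pos: [573.3, 244.8, 32.8]
eef_rot: [-3.14, 0.001, 1.487]
wrist_force: [-0.1, 0.3, -0.4]
finger_gap: 30.0
finger_force: 20.0
```

Run:
```python
from h import *
c=cam('scene')
f=c['frame'][220:420,120:400]
cv2.imwrite('pics/s2.png',cv2.cvtColor(cv2.resize(f,(770,550)),cv2.COLOR_RGB2BGR))
```

```text
(no output)
```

View pics/s2.png

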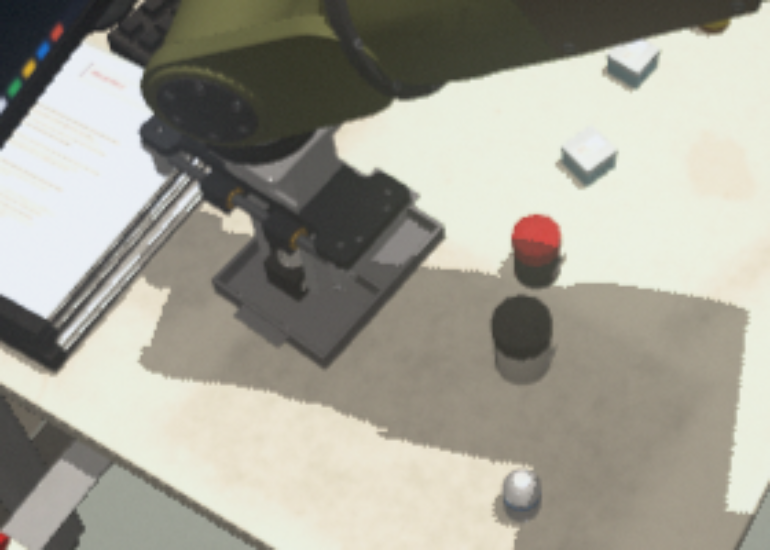

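The cube hangs over the left bay of tray_two, at about (288,280) in the crop. I'll lower and release it.

Request:
servo_tool --motion '[[[0,0,-0.03,0,0,0,0.9],[0,0,-0.053,0,0,0,0.9],[0,0,-0.053,0,0,0,0.9],[0,0,-0.053,0,0,0,0.6],[0,0,-0.053,0,0,0,0.5],[0,0,-0.053,0,0,0,0.45],[0,0,0,0,0,0,0.45],[0,0,0.08,0,0,0,0.45],[0,0,0.17,0,0,0,0],[0,0,0.24,0,0,0,0]]]'

```text
clock: 6.0
eef_pos: [573.8, 245.1, 156.4]
eef_rot: [3.14, -0.001, 1.488]
wrist_force: [-0.2, -0.1, 0.7]
finger_gap: 64.2
finger_force: 0.0
```

Request:
servo_tool --motion '[[[-0.05,-0.08,0,0,0,-0.02,0],[-0.1,-0.16,0,0,0,-0.04,0],[-0.15,-0.25,0,0,0,-0.06,0],[-0.2,-0.33,0,0,0,-0.079,0],[-0.247,-0.408,0,0,0,-0.079,0],[-0.247,-0.408,-0.08,0,0,-0.079,0],[-0.247,-0.408,-0.16,0,0,-0.079,0],[-0.247,-0.408,-0.24,0,0,-0.079,0],[-0.247,-0.408,-0.3,0,0,-0.079,0],[-0.247,-0.408,-0.3,0,0,-0.079,0]]]'

```text
clock: 7.0
eef_pos: [450.1, 40.9, 2.0]
eef_rot: [-3.141, 0.0, 1.239]
wrist_force: [0.9, 0.0, -0.2]
finger_gap: 94.2
finger_force: 0.0
```

Request:
servo_tool --motion '[[[0,0,0,0,0,0,0.9],[0,0,0,0,0,0,0.9],[0,0,0,0,0,0,0.9],[0,0,0,0,0,0,0.9],[0,0,0,0,0,0,0.9],[0,0,0,0,0,0,0.9],[0,0,0,0,0,0,0.9],[0,0,0,0,0,0,0.9],[0,0,0,0,0,0,0.9],[0,0,0,0,0,0,0.9]]]'

```text
clock: 8.0
eef_pos: [450.1, 40.9, 3.4]
eef_rot: [-3.142, -0.0, 1.239]
wrist_force: [-1.0, -0.5, 0.3]
finger_gap: 31.2
finger_force: 20.0
```

Request:
servo_tool --motion '[[[0,0,0.02,0,0,0,0.9],[0,0,0.08,0,0,0,0.9],[0,0,0.16,0,0,0,0.9],[0,0,0.23,0,0,0,0.9],[0,0,0.3,0,0,0,0.9],[0,0,0.3,0,0,0,0.9]]]'

```text
clock: 8.6
eef_pos: [451.9, 41.0, 158.3]
eef_rot: [3.134, -0.003, 1.239]
wrist_force: [-0.2, 0.8, -1.2]
finger_gap: 31.1
finger_force: 20.0
```

Run:
```python
from h import *
c=cam('scene')
f=c['frame'][170:420,120:440]
cv2.imwrite('pics/s3.png',cv2.cvtColor(cv2.resize(f,(768,600)),cv2.COLOR_RGB2BGR))
W=cloud(cam('top'))
s=W[170:235,185:265].reshape(-1,3); s=s[(s[:,2]>26)&(s[:,2]<60)]; print(len(s),np.round(s.mean(0),1) if len(s) else 0,np.percentile(s[:,2],[5,50,95]))
```

```text
204 [572.7 244.2  31.6] [27.65425828 31.71198163 36.09922545]
```

View pics/s3.png

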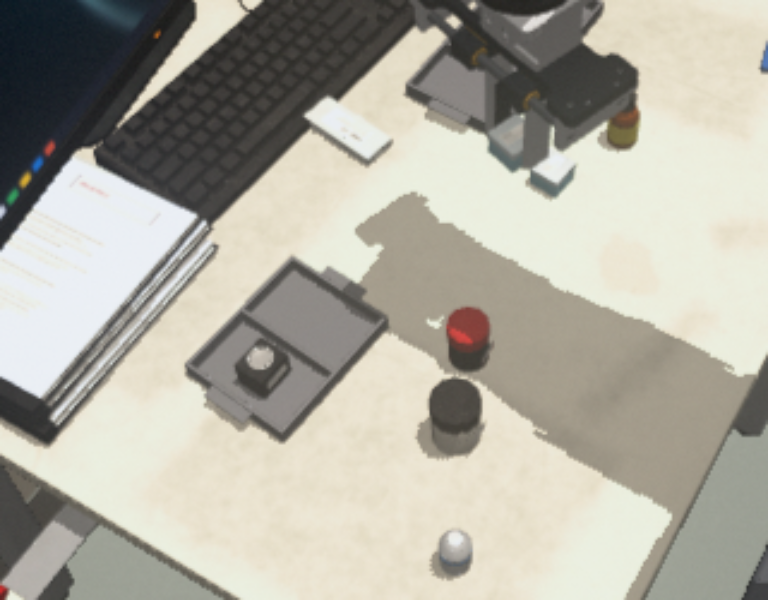

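The cube stands in the left bay at (262,365) and the box is held at (510,145). Next I'll put this box in tray_two's other bay.

Request:
servo_tool --motion '[[[0.05,0.06,0,0,0,0.02,0.9],[0.1,0.12,0,0,0,0.04,0.9],[0.15,0.18,0,0,0,0.06,0.9],[0.2,0.24,0,0,0,0.079,0.9],[0.236,0.278,0,0,0,0.079,0.9],[0.236,0.278,0,0,0,0.079,0.9],[0.236,0.278,-0.08,0,0,0.079,0.9],[0.236,0.278,-0.16,0,0,0.079,0.9],[0.236,0.278,-0.23,0,0,0.079,0.9],[0.236,0.278,-0.24,0,0,0.079,0.9]]]'

```text
clock: 9.7
eef_pos: [564.9, 178.7, 28.6]
eef_rot: [-3.133, 0.003, 1.487]
wrist_force: [0.6, -0.2, -0.5]
finger_gap: 31.6
finger_force: 20.0
```

Request:
servo_tool --motion '[[[0,0,-0.03,0,0,0,0.9],[0,0,-0.053,0,0,0,0.9],[0,0,-0.053,0,0,0,0.9],[0,0,-0.053,0,0,0,0.6],[0,0,-0.053,0,0,0,0.5],[0,0,-0.053,0,0,0,0.45],[0,0,-0.053,0,0,0,0.45],[0,0,0.08,0,0,0,0.45],[0,0,0.17,0,0,0,0],[0,0,0.24,0,0,0,0]]]'

```text
clock: 10.7
eef_pos: [567.9, 179.9, 155.8]
eef_rot: [3.141, -0.0, 1.488]
wrist_force: [0.7, -0.1, 0.7]
finger_gap: 64.1
finger_force: 0.0
```

Request:
servo_tool --motion '[[[-0.08,0.05,0,0,0,0,0],[-0.16,0.1,0,0,0,0,0],[-0.25,0.15,0,0,0,0,0],[-0.34,0.2,0,0,0,0,0],[-0.427,0.245,0,0,0,0,0],[-0.427,0.245,0,0,0,0,0],[-0.427,0.245,-0.1,0,0,0,0],[-0.427,0.245,-0.2,0,0,0,0],[-0.427,0.245,-0.28,0,0,0,0],[-0.427,0.245,-0.302,0,0,0,0]]]'

```text
clock: 11.7
eef_pos: [353.3, 301.1, -0.2]
eef_rot: [-3.137, 0.004, 1.487]
wrist_force: [-44.5, -22.5, 119.4]
finger_gap: 93.8
finger_force: 60.0
```

Request:
servo_tool --motion '[[[0,0,0,0,0,0,0.9],[0,0,0,0,0,0,0.9],[0,0,0,0,0,0,0.9],[0,0,0,0,0,0,0.9],[0,0,0,0,0,0,0.9],[0,0,0,0,0,0,0.9],[0,0,0,0,0,0,0.9],[0,0,0,0,0,0,0.9],[0,0,0,0,0,0,0.9],[0,0,0,0,0,0,0.9]]]' --newtons 20

```text
clock: 12.7
eef_pos: [354.6, 302.5, 2.4]
eef_rot: [-3.142, 0.0, 1.488]
wrist_force: [-0.2, 0.1, -0.5]
finger_gap: 24.1
finger_force: 20.0
```

Request:
servo_tool --motion '[[[0,0,0.02,0,0,0,0.9],[0,0,0.08,0,0,0,0.9],[0,0,0.16,0,0,0,0.9],[0,0,0.23,0,0,0,0.9],[0,0,0.3,0,0,0,0.9],[0,0,0.302,0,0,0,0.9],[0,0,0.302,0,0,0,0.9]]]'

```text
clock: 13.4
eef_pos: [354.6, 302.5, 154.0]
eef_rot: [3.141, -0.001, 1.488]
wrist_force: [0.4, -0.6, -2.2]
finger_gap: 24.4
finger_force: 20.0
```

Run:
```python
from h import *
c=cam('scene')
f=c['frame'][200:480,120:440]
cv2.imwrite('pics/s4.png',cv2.cvtColor(cv2.resize(f,(686,600)),cv2.COLOR_RGB2BGR))
```

```text
(no output)
```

View pics/s4.png

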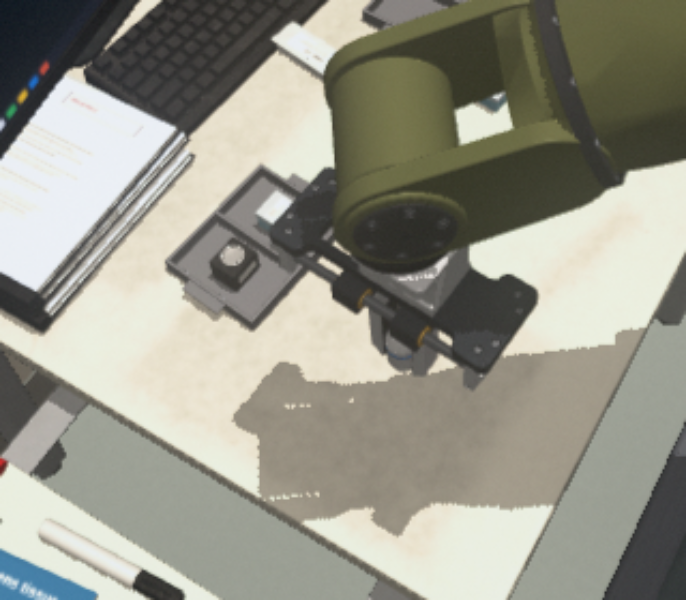

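The objective is held at (403,350) and the box sits in tray_two at (275,205). That last descent hit the desk at 119 N because it overshot, so I'll ease into every later one.

Request:
servo_tool --motion '[[[0.02,-0.03,0,0,0,0,0.9],[0.05,-0.1,0,0,0,0,0.9],[0.09,-0.19,0,0,0,0,0.9],[0.13,-0.28,0,0,0,0.005,0.9],[0.17,-0.37,0,0,0,0.005,0.9],[0.21,-0.46,0,0,0,0.01,0.9],[0.25,-0.55,0,0,0,0.01,0.9],[0.29,-0.64,0,0,0,0.018,0.9],[0.32,-0.72,0,0,0,0.018,0.9],[0.35,-0.8,0,0,0,0.018,0.9]]]'

```text
clock: 14.45
eef_pos: [529.3, -99.4, 151.7]
eef_rot: [-3.139, -0.001, 1.544]
wrist_force: [0.2, 0.8, -1.1]
finger_gap: 24.5
finger_force: 20.0
```

Request:
servo_tool --motion '[[[0.04,-0.08,0,0,0,0,0.9],[0.07,-0.16,0,0,0,0,0.9],[0.09,-0.24,0,0,0,0,0.9],[0.1,-0.296,0,0,0,0,0.9],[0.1,-0.296,-0.06,0,0,0,0.9],[0.1,-0.296,-0.13,0,0,0,0.9],[0.1,-0.296,-0.18,0,0,0,0.9],[0.1,-0.296,-0.22,0,0,0,0.9],[0.1,-0.296,-0.24,0,0,0,0.9],[0.1,-0.296,-0.24,0,0,0,0.9]]]'

```text
clock: 15.45
eef_pos: [578.6, -245.0, 31.2]
eef_rot: [-3.138, -0.002, 1.544]
wrist_force: [0.4, 0.4, -2.0]
finger_gap: 24.7
finger_force: 20.0
```

Run:
```python
from h import *
c=cam('scene')
f=c['frame'][120:300,240:480]
cv2.imwrite('pics/s5.png',cv2.cvtColor(cv2.resize(f,(720,540)),cv2.COLOR_RGB2BGR))
```

```text
(no output)
```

View pics/s5.png

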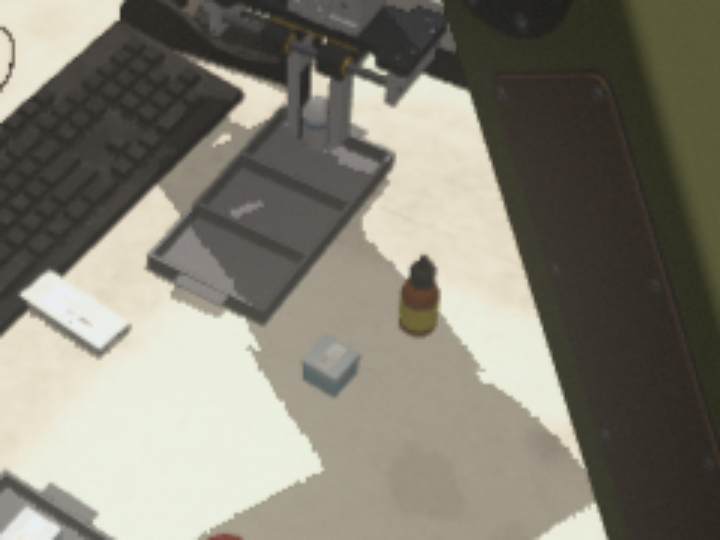

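The objective hangs upright at (315,125), over the far bay of tray_three.

Request:
servo_tool --motion '[[[0,0,-0.025,0,0,0,0.9],[0,0,-0.045,0,0,0,0.9],[0,0,-0.054,0,0,0,0.9],[0,0,-0.054,0,0,0,0.9],[0,0,-0.054,0,0,0,0.7],[0,0,-0.054,0,0,0,0.5],[0,0,-0.054,0,0,0,0.45],[0,0,-0.054,0,0,0,0.45],[0,0,-0.054,0,0,0,0.45],[0,0,0.0,0,0,0,0.45]]]'

```text
clock: 16.5
eef_pos: [577.9, -244.7, 30.6]
eef_rot: [-3.136, -0.002, 1.544]
wrist_force: [-0.4, -0.4, -0.1]
finger_gap: 51.5
finger_force: 0.0
```

Request:
servo_tool --motion '[[[0,0,0.05,0,0,0,0.45],[0,0,0.12,0,0,0,0.3],[0,0,0.2,0,0,0,0],[0,0,0.24,0,0,0,0],[0,0,0.24,0,0,0,0]]]'

```text
clock: 17.0
eef_pos: [580.7, -246.1, 156.9]
eef_rot: [3.137, 0.002, 1.544]
wrist_force: [0.8, -0.2, -1.1]
finger_gap: 80.4
finger_force: 0.0
```

Request:
servo_tool --motion '[[[-0.08,0.06,0,0,0,0,0],[-0.16,0.12,0,0,0,0,0],[-0.24,0.18,0,0,0,0,0],[-0.295,0.218,0,0,0,0,0],[-0.295,0.218,0,0,0,0,0],[-0.295,0.218,-0.07,0,0,0,0],[-0.295,0.218,-0.14,0,0,0,0],[-0.295,0.218,-0.2,0,0,0,0],[-0.295,0.218,-0.25,0,0,0,0],[-0.295,0.218,-0.28,0,0,0,0]]]'

```text
clock: 18.0
eef_pos: [431.2, -136.3, 10.6]
eef_rot: [-3.138, -0.001, 1.544]
wrist_force: [-0.1, -0.1, -0.1]
finger_gap: 94.3
finger_force: 0.0
```

Request:
servo_tool --motion '[[[0,0,0,0,0,0,0.9],[0,0,0,0,0,0,0.9],[0,0,0,0,0,0,0.9],[0,0,0,0,0,0,0.9],[0,0,0,0,0,0,0.9],[0,0,0,0,0,0,0.9],[0,0,0,0,0,0,0.9],[0,0,0,0,0,0,0.9],[0,0,0,0,0,0,0.9],[0,0,0,0,0,0,0.9]]]' --newtons 15

```text
clock: 19.0
eef_pos: [432.1, -136.6, 13.5]
eef_rot: [3.142, -0.0, 1.544]
wrist_force: [0.4, 0.2, 1.1]
finger_gap: 28.3
finger_force: 15.0
```

Request:
servo_tool --motion '[[[0,0,0.02,0,0,0,0.9],[0,0,0.08,0,0,0,0.9],[0,0,0.15,0,0,0,0.9],[0,0,0.22,0,0,0,0.9],[0,0,0.27,0,0,0,0.9],[0,0,0.28,0,0,0,0.9],[0,0,0.28,0,0,0,0.9]]]'

```text
clock: 19.7
eef_pos: [432.2, -136.6, 154.0]
eef_rot: [3.14, 0.001, 1.544]
wrist_force: [0.8, 0.5, -1.5]
finger_gap: 28.4
finger_force: 15.0
```

Run:
```python
from h import *
c=cam('scene')
f=c['frame'][120:300,240:480]
cv2.imwrite('pics/s6.png',cv2.cvtColor(cv2.resize(f,(720,540)),cv2.COLOR_RGB2BGR))
```

```text
(no output)
```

View pics/s6.png

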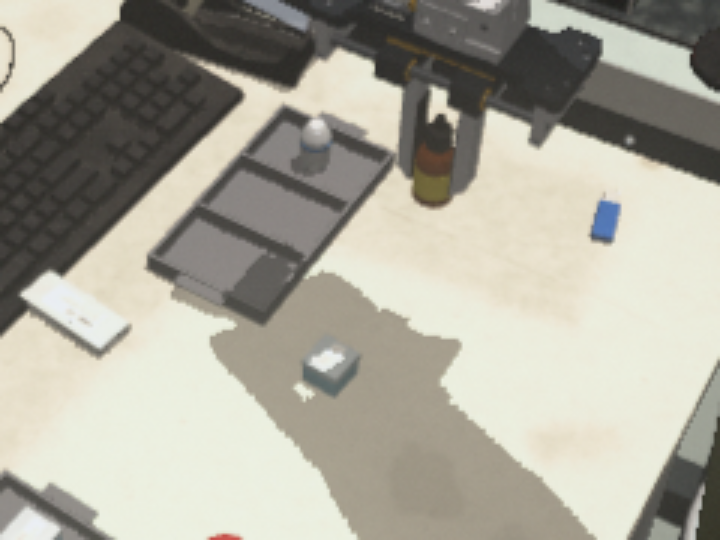

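The objective stands in the far bay at (315,140), and the bottle is held upright at (435,165). The middle bay is next.

Request:
servo_tool --motion '[[[0.05,-0.015,0,0,0,0,0.9],[0.12,-0.035,0,0,0,0,0.9],[0.19,-0.055,0,0,0,0,0.9],[0.25,-0.072,0,0,0,0,0.9],[0.298,-0.086,0,0,0,0,0.9],[0.298,-0.086,0,0,0,0,0.9],[0.298,-0.086,-0.06,0,0,0,0.9],[0.298,-0.086,-0.12,0,0,0,0.9],[0.298,-0.086,-0.17,0,0,0,0.9],[0.298,-0.086,-0.21,0,0,0,0.9]]]'

```text
clock: 20.75
eef_pos: [579.3, -178.9, 45.6]
eef_rot: [-3.138, -0.001, 1.544]
wrist_force: [0.0, -0.4, -0.8]
finger_gap: 28.1
finger_force: 15.0
```

Request:
servo_tool --motion '[[[0,0,-0.03,0,0,0,0.9],[0,0,-0.05,0,0,0,0.9],[0,0,-0.063,0,0,0,0.9],[0,0,-0.063,0,0,0,0.9],[0,0,-0.063,0,0,0,0.7],[0,0,-0.063,0,0,0,0.5],[0,0,-0.063,0,0,0,0.45],[0,0,-0.063,0,0,0,0.45],[0,0,-0.063,0,0,0,0.45],[0,0,-0.02,0,0,0,0.45]]]'

```text
clock: 21.75
eef_pos: [579.7, -179.0, 36.3]
eef_rot: [-3.137, -0.001, 1.544]
wrist_force: [-0.3, -0.6, 0.2]
finger_gap: 51.6
finger_force: 0.0
```

Request:
servo_tool --motion '[[[0,0,0.05,0,0,0,0.45],[0,0,0.12,0,0,0,0.3],[0,0,0.2,0,0,0,0],[0,0,0.21,0,0,0,0],[0,0,0.21,0,0,0,0]]]'

```text
clock: 22.25
eef_pos: [581.5, -179.7, 144.5]
eef_rot: [3.139, 0.001, 1.544]
wrist_force: [-0.3, 0.1, -0.3]
finger_gap: 80.4
finger_force: 0.0
```

Request:
servo_tool --motion '[[[-0.05,0.05,0,0,0,-0.015,0],[-0.11,0.115,0,0,0,-0.015,0],[-0.17,0.18,0,0,0,-0.015,0],[-0.231,0.243,0,0,0,-0.015,0],[-0.231,0.243,0,0,0,-0.015,0],[-0.231,0.243,-0.07,0,0,-0.015,0],[-0.231,0.243,-0.14,0,0,-0.015,0],[-0.231,0.243,-0.2,0,0,-0.015,0],[-0.231,0.243,-0.24,0,0,-0.015,0],[-0.231,0.243,-0.26,0,0,-0.015,0]]]'

```text
clock: 23.25
eef_pos: [464.3, -58.0, 10.7]
eef_rot: [-3.137, -0.0, 1.497]
wrist_force: [0.1, -0.8, 1.2]
finger_gap: 94.2
finger_force: 0.0
```

Request:
servo_tool --motion '[[[0,0,-0.012,0,0,0,0.1],[0,0,-0.02,0,0,0,0.9],[0,0,-0.02,0,0,0,0.9],[0,0,-0.02,0,0,0,0.9],[0,0,-0.02,0,0,0,0.9],[0,0,-0.02,0,0,0,0.9],[0,0,-0.02,0,0,0,0.9],[0,0,-0.02,0,0,0,0.9],[0,0,-0.02,0,0,0,0.9],[0,0,-0.02,0,0,0,0.9]]]' --newtons 20

```text
clock: 24.25
eef_pos: [465.6, -58.1, 3.5]
eef_rot: [3.142, 0.0, 1.497]
wrist_force: [-0.2, -0.4, 1.8]
finger_gap: 31.7
finger_force: 19.7
```

Request:
servo_tool --motion '[[[0,0,0,0,0,0,0.9],[0,0,0.02,0,0,0,0.9],[0,0,0.08,0,0,0,0.9],[0,0,0.15,0,0,0,0.9],[0,0,0.22,0,0,0,0.9],[0,0,0.27,0,0,0,0.9],[0,0,0.3,0,0,0,0.9],[0,0,0.3,0,0,0,0.9]]]'

```text
clock: 25.05
eef_pos: [466.4, -58.2, 155.8]
eef_rot: [3.138, 0.001, 1.497]
wrist_force: [-0.0, 0.7, -0.5]
finger_gap: 31.5
finger_force: 19.7
```

Request:
servo_tool --motion '[[[0.05,-0.02,0,0,0,0.015,0.9],[0.11,-0.05,0,0,0,0.015,0.9],[0.18,-0.085,0,0,0,0.015,0.9],[0.235,-0.111,0,0,0,0.015,0.9],[0.235,-0.111,0,0,0,0.015,0.9],[0.235,-0.111,-0.06,0,0,0.015,0.9],[0.235,-0.111,-0.12,0,0,0.015,0.9],[0.235,-0.111,-0.18,0,0,0.015,0.9],[0.235,-0.111,-0.22,0,0,0.015,0.9],[0.235,-0.111,-0.24,0,0,0.015,0.9]]]'

```text
clock: 26.05
eef_pos: [581.4, -113.0, 31.0]
eef_rot: [-3.138, -0.001, 1.544]
wrist_force: [-0.1, -2.3, -0.1]
finger_gap: 31.6
finger_force: 19.7
```

Request:
servo_tool --motion '[[[0,0,-0.025,0,0,0,0.9],[0,0,-0.045,0,0,0,0.9],[0,0,-0.053,0,0,0,0.9],[0,0,-0.053,0,0,0,0.9],[0,0,-0.053,0,0,0,0.7],[0,0,-0.053,0,0,0,0.5],[0,0,-0.053,0,0,0,0.45],[0,0,-0.053,0,0,0,0.45],[0,0,-0.053,0,0,0,0.45],[0,0,0,0,0,0,0.45]]]'

```text
clock: 27.05
eef_pos: [581.3, -113.1, 30.8]
eef_rot: [-3.136, -0.001, 1.544]
wrist_force: [-0.1, -0.1, 0.2]
finger_gap: 51.6
finger_force: 0.0
```

Request:
servo_tool --motion '[[[0,0,0.08,0,0,0,0.45],[0,0,0.16,0,0,0,0.3],[0,0,0.24,0,0,0,0],[-0.09,0.05,0.24,0,0,0,0],[-0.18,0.1,0.3,0,0,0,0],[-0.26,0.15,0.3,0,0,0,0],[-0.34,0.2,0.3,0,0,0,0],[-0.4,0.24,0.3,0,0,0,0],[-0.4,0.24,0.3,0,0,0,0],[-0.4,0.24,0.3,0,0,0,0]]]'

```text
clock: 28.05
eef_pos: [383.4, 6.6, 184.1]
eef_rot: [3.14, 0.0, 1.545]
wrist_force: [-0.2, 0.0, -0.3]
finger_gap: 94.0
finger_force: 0.0
```

```bash
cp last_top.npz old.npz
python3 - <<'E'
from h import *
cam('scene','sF.png'); cam('top','tF.png')
E
python3 m.py
python3 - <<'E'
from h import *
W=cloud(np.load('last_top.npz'))
roi=np.zeros((480,640),np.uint8); roi[165:235,190:455]=1
m=((W[...,2]>22)&(W[...,2]<90)).astype(np.uint8)*roi
n,l,s,ce=cv2.connectedComponentsWithStats(m)
for i in range(1,n):
    if s[i,4]>20: p=W[l==i]; print(ce[i].round(),s[i,4],p.mean(0).round(1),np.percentile(p[:,2],[50,95]).round(1))
E
```

```text
[323. 169.] 294 z [ 6.8 11.9 17.9] topmean [639.5  -7.2] rect [639.9  -6.7] [36.  48.1] 75.5
[472. 163.] 161 z [13.5 42.  51.6] topmean [ 640.  -335.5] rect [ 641.5 -338.5] [49.6 19.6] 86.1
[403. 193.] 1134 z [ 5.9 15.8 22.1] topmean [ 579.6 -179.3] rect [ 581.6 -180.6] [227.6 112.7] 87.3
[225. 201.] 863 z [ 6.  15.8 22.4] topmean [572.6 215.5] rect [573.  213.8] [162.3 111.2] 83.8
[372. 192.] 228 z [19.7 26.6 33.5] topmean [ 583.5 -112.5] rect [ 586.4 -115. ] [36.1 38.8] 88.8
[402. 192.] 186 z [ 6.2 45.  78.1] topmean [ 581.3 -178.4] rect [ 581.6 -180.9] [38.3 29.8] 84.7
[431. 193.] 141 z [ 6.6 40.2 51.2] topmean [ 578.6 -243.6] rect [ 580.2 -245.3] [30.8 28.1] 21.4
[211. 201.] 261 z [ 7.4 30.1 37.5] topmean [572.9 244.1] rect [572.4 244.7] [47.6 38.3] 81.6
[240. 202.] 230 z [ 7.6 26.3 32.9] topmean [568.6 179.5] rect [571.  181.4] [37.1 37.3] 81.5
[258. 260.] 225 z [25.6 48.6 54. ] topmean [438.  141.3] rect [437.3 141.6] [34.2 35.3] 44.8
[227. 274.] 334 z [20.9 56.9 62.7] topmean [409.1 209.3] rect [408.8 209. ] [40.4 40.1] 42.9
[461. 296.] 142 z [ 5.3  7.9 13.5] topmean [ 347.8 -306. ] rect [ 348.2 -308.4] [17.9 52.7] 13.9
desk -1.3694415607254768
[372. 192.] 204 [ 583.3 -112.8   27.2] [27.1 31.5]
[402. 192.] 153 [ 579.1 -176.4   52.9] [48.3 76.5]
[432. 192.] 116 [ 577.9 -242.9   41.2] [42.2 50.1]
[210. 200.] 220 [572.4 244.3  31. ] [30.8 37. ]
[240. 202.] 200 [568.1 179.4  27. ] [27.  31.4]
```

View pics/sF.png

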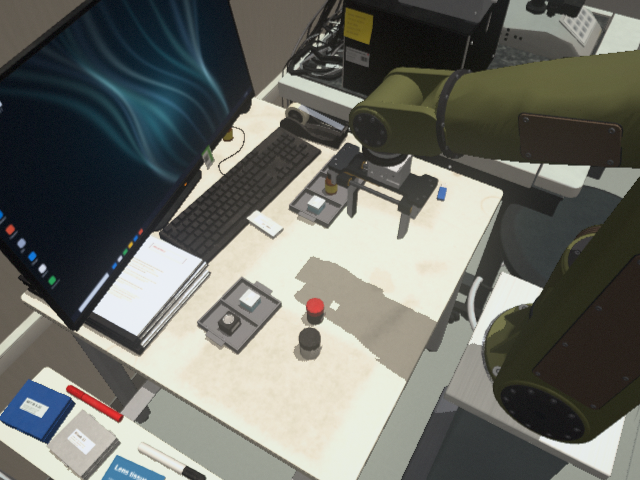

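View pics/crop1.png

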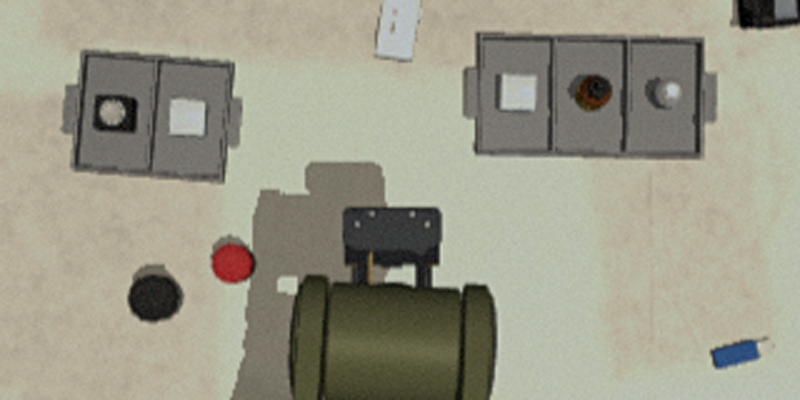

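All five items stand centred in their bays: in the crop, the cube at (115,112), boxes at (187,117) and (518,91), bottle at (593,91) and objective at (665,93). The jars and the USB stick haven't moved, so I'm handing in.

```bash
python3 -c "
from cell import manip
print(manip.sign_off())"
```

```text
the job is handed in; nothing more can be done
None
```

I handed in both kits at about 28 s: all five items stand upright in their bays and the jars and USB stick are unmoved, but the hand-in gave no verdict, and one descent read 119.4 N at the wrist on the desk, just under the 120 N limit, so a higher peak between readings can't be ruled out.

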